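Fit the blue lens in a microscope lamp housing and lock its retaining ring

ROBOT

A 7-joint arm with a two-finger parallel gripper is mounted at the origin on the work surface. World frame = base frame: x ahead of the robot, y to its left, z up, the work surface at z = 0. Lengths are in m, angles in rad, forces in N, time in s.
With the tool pointing down it reaches from about 0.4 to 0.875 m from the base axis. Payload 19.3 kg.
Tool frame: the origin (TCP) lies midway between the tips of the shut fingers; the grasp point (between the pads) lies 19 mm behind it (tcp_to_grasp is the z of the grasp point in the tool frame, in m); z points along the fingers, y is the line along which they close (so a half turn about z gives the same grasp; the last joint's range is limited). The gripper opens to 85 mm and grips with 20 to 120 N. Pads are 22 mm wide; open, the fingers measure 114 mm over their backs; the gripper's body (76 mm by 85 mm) begins 54 mm behind the grasp point. The pads swing forward as they close: fully open they stand 13 mm farther back than shut.
Start: joints at [-1.392, 0.521, -0.036, 1.599, 0.021, 1.021, -0.113], TCP at [0.154, 0.606, 0.231] pointing down, gripper open.
Joint ranges: [-2.91, 2.91], [-0.3, 2.13], [-1.5, 1.42], [0.17, 2.43], [-1.26, 4.41], [0.16, 1.93], [-2.52, 2.52]. Speed limits (rad/s): [1.89, 1.89, 2.39, 2.39, 3.01, 3.01, 3.01].

INTERFACE

Orientations are given as [roll, pitch, yaw] about the fixed x, y, z axes, in that order (R = Rz(yaw) Ry(pitch) Rx(roll)).
In Python, from workcell import * gives the robot as it stands.
- The arm moves only by the tool send_rows, never from a script. Its argument "increments" is a list of rows, each a list of 3 entries, a list of its own where there are three numbers: the shift along the tool's x, y, z in mm, then the turn, a rotation vector about the tool's x, y, z in degrees, then the gripper's target within -1 to 1 (fully open at 1, half-way at 0, shut at -1). In form: [[[x, y, z], [wx, wy, wz], grip], ...]. A call has 1 to 10 rows; each row is the pose to reach, as a shift and turn from the pose commanded when the call began, along the tool's axes at that moment; what a row does not reach only later rows make up. A row lasts 1/10 s, in which the tool goes at most 50 mm and 8.59 degrees, less where a joint would pass 70% of its speed; a pose out of reach is approached as far as the arm can. A call with a gripper value outside its range is refused whole. The fingers move at their own pace and stop on an object; "newtons" is the grip in N (left out, the last holds). Time passes only in rows, so rows that repeat a pose let the fingers close. It gives the time, the measured TCP pose, the force, the opening and the grip force at its end, in the units of the state.
- observe(): the state, without advancing time (a new reading comes with each control period).
- grab_frame(name): name is "scene" or "top" or "wrist"; returns the picture (400x640x3 uint8, blue, green, red); there is no depth.
- camera_params(name): a dict with "fovy" (degrees; the focal length in pixels is half the picture's height over the tangent of half this angle, whatever the lens; pixels are square), "cx", "cy" (the principal point, pixels), "extrinsics" (4x4, takes a point from world to camera coordinates). Camera axes: x right, y down, z forward; pixel columns grow to the right and rows downward; lengths in m; the calibration is good to about 2 mm. A picture is of the moment at which its call begins: read the wrist's pose just before it. camera_params takes no time and is no camera call; for the wrist camera it gives the pose at the moment of the call.
- job_done(): hands the job in; it is judged then, once.
The state is a dict: "clock": time; "qpos": joint angles; "qd": joint speeds; "joint_efforts": joint torques, N m; "position": TCP position; "tool_rot": TCP orientation; "force": force on the tool from outside, world axes, zero at the start; "moment": the same for the moment, N m; "grip_width": finger opening in m; "finger_force": force on a finger pad.
Only numpy, scipy, OpenCV 4.12 (cv2) and the standard library are available. Lean on these libraries where they do the work, as an engineer would, in place of code of your own. Each camera call takes 0.05 s, during which the arm holds its last target. There are 200 camera calls.

TASK

Set the blue lens down gently into the open cell on top of the cream lamp housing and let go of it. Then place the retaining ring over the lens, with its two orange ears in the gaps between the claws, and screw it clockwise (seen from above) under the claws until it stops, snug on the lens. Leave the amber lens, the objective, the eyepiece and the small bottle where they are.

Things in the scene. Friction and masses are not known exactly. Their poses are not given: they have to be found in the camera images.
- housing: Fixed cream lamp housing, a box 150 (x) x 120 (y) x 34 mm on the bench, with a black disc 108 mm across on top and the open lens cell at its middle. Origin: centre of the underside; z up. Two steel claws stand on the disc at its +x and -x sides; the gaps between them are at its +y and -y sides. The cell is the same after a half turn.
- cell_seat (a point): Centre of the flat seat on which the lens lies, on the housing's axis 38 mm above the bench; axes as the housing's. An aluminium locating wall, 4.5 mm high, inner diameter 47.5 mm, outer 58 mm, surrounds it.
- claw_lip (a point): On the lip of the +x claw, 41 mm from the cell axis, 27 mm above the seat (the -x claw is its half-turn copy). Each claw is a post 42 to 51 mm from the axis with a lip reaching in to 32 mm, 18 to 20 mm either side of the x axis, top at most 32 mm above the seat. A stop in it halts the ear exactly on the housing's x axis.
- lead_in (a point): On the orange entry tip of the +x claw's lip (its +y end). Undersides of the lips slope like a coarse thread: an ear enters here, about 3 mm below the tip, and turned clockwise (from above) slides under the lip; it first rubs about 12 degrees before the stop, then wedges the ring down by friction and stays when let go. Turning it home takes about 1 N m.
- lens_blue: The lens to fit: blue domed glass in a round black mount of 44 mm diameter and 16 mm height (the dome adds 3 mm), edges bevelled 2 to 2.5 mm, 60 g. It lies glass up on the pad, its underside 4 mm above the bench. Origin: centre of the underside; z up. Seated, its origin is at cell_seat.
- lens_amber: The same mount with amber glass, on the same pad, 90 mm beside the blue one between centres; the two may have changed places. Not to be used.
- pad: Fixed pale blue pad 100 (x) x 160 (y) x 4 mm that the two lenses lie on, 45 mm either side of its centre along its y. Origin: centre of the underside.
- ring: Bare aluminium retaining ring, body 60 mm across and 11 mm high, 80 g, lying right way up on the bench. Origin: centre of the underside; z up. A recess underneath, 47 mm across and 5 mm deep, goes over the top of the lens; the opening is 34 mm. Resting on the seated lens its origin is 11 mm above cell_seat. Same after a half turn.
- ring_ear (a point): In the ear at the ring's +x (another at -x): orange, 14 mm wide, standing out to 39 mm from the axis, 5 to 11 mm above the ring's underside.
- ring_grip (a point): On the ring's axis, 33 mm above its underside, between the two upright black grip tabs at its +y and -y: outer faces flat, 44 mm apart, each 24 mm long (along x), topping out 42 mm above the underside. A collar below them, 48 mm across, rises to 17 mm. Fingers kept more than 23 mm above the ring's underside clear the claws while turning.
- objective: Steel microscope objective standing on the bench, 24 mm across, 42 mm high; origin: centre of the underside. Leave alone.
- eyepiece: Black eyepiece standing on the bench, 34 mm across, 45 mm high; origin: centre of the underside. Leave alone.
- oil: Small amber bottle, 32 mm across, 70 mm high; origin: centre of the underside. Leave alone.
There are look-alikes about, which are no part of the job. There is more than one size of the housing; the one meant has the size given above.

How it is judged:
On the way:
1. the blue lens lies flat on the seat of the cell, let go (horizontal distance between lens_blue and cell_seat below 0.003 m and z of lens_blue in the frame of cell_seat between -0.0015 and 0.0015 m and angle between lens_blue's own z axis and vertical below 0.06 rad and contact force between the fingers and lens_blue below 0.1 N), for 0.2 s.
At the end, for the whole second after the job is handed in: Blue lens flat on the seat (centre within 3 mm, height 1.5 mm, tilt 0.06 rad); ring level on it (centre within 4 mm, origin 9 to 12.5 mm above the seat, tilt under 0.06 rad), ears under the claws within 0.25 rad of the housing's x axis, pressing the lens with over 2 N; both at rest (horizontal distance between lens_blue and cell_seat below 0.003 m and z of lens_blue in the frame of cell_seat between -0.0015 and 0.0015 m and angle between each of lens_blue, ring's own z axis and vertical below 0.06 rad and horizontal distance between ring and cell_seat below 0.004 m and z of ring in the frame of cell_seat between 0.009 and 0.0125 m and angle between the x axis of ring and the x axis of housing, either way round below 0.25 rad and contact force between ring and lens_blue above 2 N and linear speed of each of ring, lens_blue below 0.01 m/s and angular speed of each of ring, lens_blue below 0.1 rad/s); the robot touches nothing.
It fails at once if the amber lens, objective, eyepiece or bottle is moved by more than 30 mm (distance of any of lens_amber, objective, eyepiece, oil from where it was at the start of the episode above 0.03 m).
It fails at once if the blue lens is dropped into the cell (falls freely faster than 0.5 m/s, about 13 mm) (horizontal distance between lens_blue and cell_seat below 0.05 m and linear speed of lens_blue above 0.5 m/s and contact force between the fingers and lens_blue below 0.1 N).
It also fails if it takes over 61 s, if anything falls off the work surface, if the arm or the gripper's body presses on something with over 40 N, if the wrist force passes 120 N, or if a joint passes its speed limit or range.

## Working session

There is one attempt and no reset: what is moved stays moved. The work goes in short steps, Python scripts to look and compute and a tool call to move; the robot and the scene stay as the last step left them, time stands still between calls to the robot, and variables do not carry over. Pictures are saved under pics/ and viewed, at most 10 in all, crops included, and the job is handed in when it is done.

Besides the shell and the picture viewer there is one more tool, called after "Call:" as a command line: name --argument value ..., lists and objects as JSON in quotes. send_rows: Moves the arm, as the interface text tells. Its arguments: {"type":"object","properties":{"increments":{"type":"array"},"newtons":{"type":"number"}},"required":["increments"]}

```bash
mkdir -p pics; ls; python3 - <<'E'
from workcell import *
import cv2,numpy as np
print(observe())
for n in("top","scene"):
    p=camera_params(n);print(n,p)
    cv2.imwrite(f"pics/{n}0.png",grab_frame(n))
E
```

```text
pics
{'clock': 0.0, 'qpos': array([-1.39216611,  0.52202616, -0.03632022,  1.60003258,  0.02118047,
        1.02108254, -0.11278861]), 'qd': array([-4.20163776e-05, -2.85383899e-05, -7.90642566e-04,  3.57048761e-04,
        1.67740876e-03, -1.49121424e-03, -1.20297058e-03]), 'joint_efforts': array([ 1.36466715e-03, -9.27095389e+01,  1.98000513e+00, -3.69921434e+01,
        1.78528426e-02,  7.96361302e-03, -9.13049962e-05]), 'position': array([0.15386843, 0.6054024 , 0.23070943]), 'tool_rot': array([-3.14043040e+00,  7.04169579e-05,  2.89274790e+00]), 'force': array([ 0.42401282,  0.30882366, -0.02122686]), 'moment': array([ 0.02969744, -0.02735503, -0.02139096]), 'finger_force': 0.0, 'grip_width': 0.08518040897079898}
top {'fovy': 46.45281142371183, 'cx': 312.7613085989423, 'cy': 201.418660561381, 'extrinsics': array([[-0.00228357, -0.99991457, -0.01286966,  0.03383321],
       [-0.98134155,  0.0047151 , -0.19221478,  0.55684956],
       [ 0.19225904,  0.01219059, -0.98126849,  1.07031095],
       [ 0.        ,  0.        ,  0.        ,  1.        ]])}
scene {'fovy': 56.186047468953596, 'cx': 318.31975464152623, 'cy': 198.4335382041635, 'extrinsics': array([[-0.23053107,  0.97304635,  0.00601887,  0.07936256],
       [ 0.74115236,  0.17959275, -0.64686909, -0.36554067],
       [-0.63051455, -0.14466252, -0.76257731,  1.23207456],
       [ 0.        ,  0.        ,  0.        ,  1.        ]])}
```

View pics/top0.png

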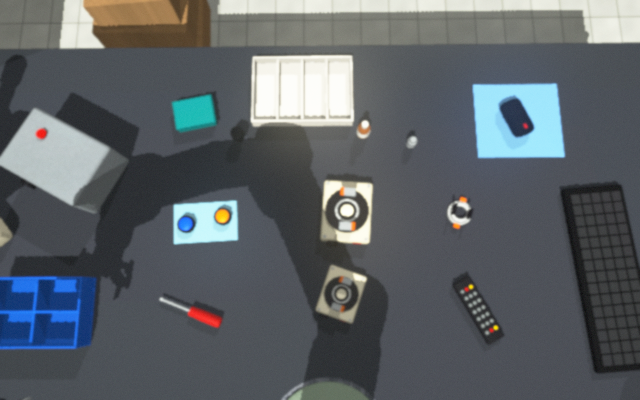

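View pics/scene0.png

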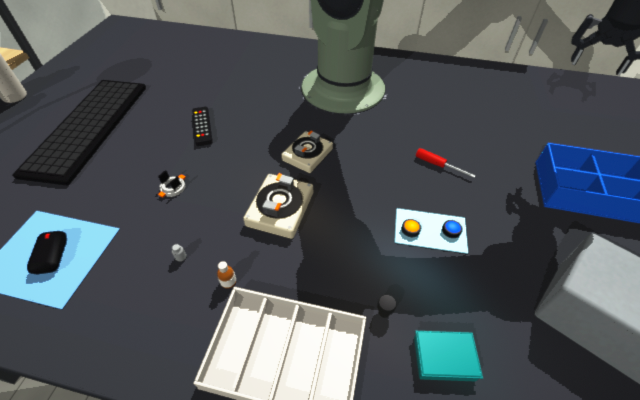

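Candidates (top view): the lens is blue (186,223) or amber (222,215). The housing is the large one (347,212) or the small one (341,293). The ring is at (460,212), the only part with orange ears and black tabs. The mouse, the mouse mat and the blue tray aren't relevant. I choose the blue lens, the large housing and the ring, and check them in a crop.

```bash
cat > h.py <<'E'
from workcell import *
import cv2,numpy as np
from scipy.spatial.transform import Rotation as Rn
def fpx(p): return 200/np.tan(np.radians(p["fovy"]/2))
def cast(p,uv,z):
    E=p["extrinsics"];R=E[:3,:3];o=-R.T@E[:3,3]
    d=R.T@np.array([(uv[0]-p["cx"])/fpx(p),(uv[1]-p["cy"])/fpx(p),1.])
    return o+d*(z-o[2])/d[2]
def proj(p,X):
    c=p["extrinsics"]@np.r_[X,1];return np.array([c[0],c[1]])/c[2]*fpx(p)+[p["cx"],p["cy"]]
def blobs(img,lo,hi,mn=8):
    m=cv2.inRange(cv2.cvtColor(img,cv2.COLOR_BGR2HSV),np.array(lo),np.array(hi))
    n,l,s,c=cv2.connectedComponentsWithStats(m)
    return [(s[i,4],c[i].round(1),s[i,:4]) for i in range(1,n) if s[i,4]>=mn],m,l
ORANGE=((5,150,120),(22,255,255));BLUE=((100,170,80),(125,255,255));PAD=((90,30,150),(105,140,255));CREAM=((10,15,120),(32,110,255))
def tool(p_tcp,s): # world delta -> tool axes mm
    R=Rn.from_euler('xyz',s["tool_rot"]).as_matrix();return (R.T@(np.array(p_tcp)-s["position"])*1000).round(1)
E
python3 - <<'E'
from h import *
im={n:cv2.imread(f"pics/{n}0.png") for n in("top","scene")}
P={n:camera_params(n) for n in im}
for n in im:
  for nm,(lo,hi),z in(("orange",ORANGE,.04),("blue",BLUE,.021),("pad",PAD,.004),("cream",CREAM,.034)):
    for a,c,b in blobs(im[n],lo,hi)[0]:
        if a<9000 and not(nm in("blue",) and a>900): print(n,nm,a,c,b,[cast(P[n],c,zz)[:2].round(4) for zz in((z,.008,.065) if nm=="orange" else (z,))])
s=observe();print("wrist",camera_params("wrist")["extrinsics"].round(4),camera_params("wrist")["fovy"])
t=im["top"]
a=cv2.resize(t[160:330,300:390],None,fx=4,fy=3.5,interpolation=2);b=cv2.resize(t[180:250,160:240],None,fx=4,fy=4,interpolation=2);c=cv2.resize(t[180:245,430:490],None,fx=4.8,fy=4.8,interpolation=2)
W=np.zeros((600,700,3),np.uint8);W[:595,:360]=a;W[:280,370:690]=b;W[285:285+c.shape[0],370:370+c.shape[1]]=c
cv2.imwrite("pics/crop.png",W)
E
```

```text
top orange 22 [363.2 130.4] [360 128   8   5] [array([ 0.7412, -0.0953]), array([ 0.7527, -0.0985]), array([ 0.7322, -0.0927])]
top orange 23 [340.9 192. ] [339 188   4   8] [array([ 0.583, -0.037]), array([ 0.5899, -0.0386]), array([ 0.5775, -0.0358])]
top orange 26 [462.9 198.8] [460 197   7   5] [array([ 0.5645, -0.3338]), array([ 0.5709, -0.3439]), array([ 0.5595, -0.3259])]
top orange 94 [222.4 214.8] [215 209  15  14] [array([0.5276, 0.2523]), array([0.5329, 0.259 ]), array([0.5234, 0.2471])]
top orange 32 [353.5 225.2] [352 221   4   9] [array([ 0.5007, -0.0663]), array([ 0.5053, -0.0687]), array([ 0.4971, -0.0644])]
top orange 27 [455.9 225.9] [453 224   7   5] [array([ 0.498 , -0.3128]), array([ 0.5025, -0.3222]), array([ 0.4945, -0.3054])]
top orange 10 [340.3 278.9] [339 277   3   5] [array([ 0.3727, -0.0327]), array([ 0.3736, -0.0341]), array([ 0.372 , -0.0315])]
top orange 12 [342.2 308.2] [341 306   3   5] [array([ 0.3051, -0.0362]), array([ 0.3041, -0.0377]), array([ 0.3059, -0.035 ])]
top blue 165 [185.4 223.5] [179 217  14  14] [array([0.5094, 0.3472])]
top pad 5661 
[... 7913 characters left out ...]
0.887 , 0.1216])]
scene cream 158 [  9.1 385.8] [  0 378  24  14] [array([ 1.0234, -0.3591])]
scene cream 158 [ 30.3 383.9] [ 18 379  29  11] [array([ 1.0129, -0.3276])]
scene cream 35 [270.  390.9] [267 381   7  19] [array([0.9318, 0.0581])]
scene cream 10 [354.4 385.5] [354 381   2  10] [array([0.8919, 0.1905])]
scene cream 9 [215.1 384.4] [213 383   5   3] [array([ 0.9434, -0.0327])]
scene cream 22 [259.2 387. ] [256 383   7   9] [array([0.9303, 0.0391])]
scene cream 17 [265.1 389.9] [263 386   6  10] [array([0.9322, 0.0499])]
wrist [[ 0.247   0.969  -0.001  -0.6246]
 [ 0.9221 -0.2347  0.3076 -0.0398]
 [ 0.2979 -0.0769 -0.9515  0.3793]
 [ 0.      0.      0.      1.    ]] 70.85535563829403
```

View pics/crop.png

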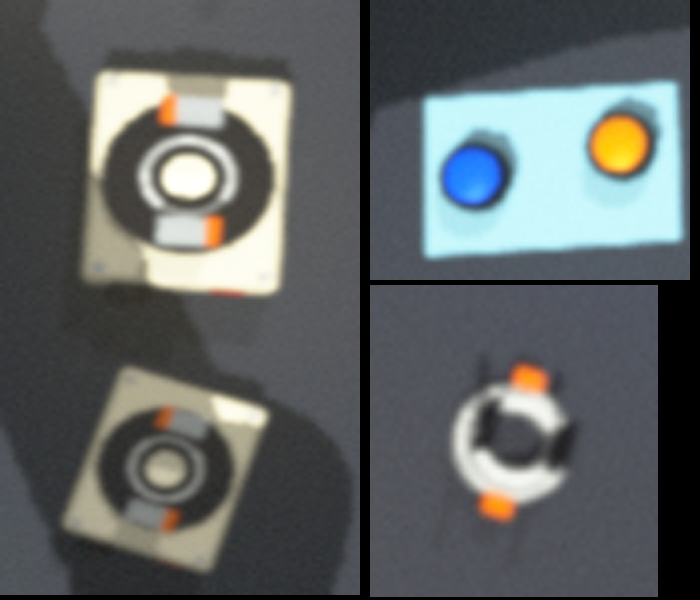

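The crop confirms it. The large housing has its claws along image vertical, at crop (190,110) and (190,230). The blue lens is at crop (473,177) and the ring at (515,445). The blue lens is about (0.510, 0.349). I hover there with the fingers lined up for the housing gaps and refine with the wrist camera.

Call:
send_rows --increments '[[[-45,-18,6],[0,0,2],0.5],[[-90,-36,12],[0,0,4],0.5],[[-135,-53,18],[0,0,6],0.5],[[-180,-70,30],[0,0,8],0.5],[[-225,-88,45],[0,0,10],0.5],[[-270,-106,60],[0,0,10],0.5],[[-315,-123,80],[0,0,10],0.5],[[-360,-141,95],[0,0,10],0.5],[[-409,-160,110],[0,0,10],0.5],[[-409,-160,110],[0,0,10],0.5]]' --newtons 40

```text
clock: 1.1
position: [0.5148, 0.3444, 0.1194]
tool_rot: [-3.138, 0.001, 2.712]
force: [-0.5, -0.2, -0.1]
grip_width: 0.0643
finger_force: 0.0
```

Call:
send_rows --increments '[[[0,0,0],[0,0,0],0.5],[[0,0,0],[0,0,0],0.5]]'

```text
clock: 1.3
position: [0.51, 0.3509, 0.1213]
tool_rot: [3.141, -0.001, 2.719]
force: [-0.8, 1.3, -0.2]
grip_width: 0.0641
finger_force: 0.0
```

```bash
python3 - <<'E'
from h import *
s=observe();print(s["clock"],s["position"],s["tool_rot"],s["grip_width"],s["qpos"].round(2))
p=camera_params("wrist");im=grab_frame("wrist");cv2.imwrite("pics/w1.png",im)
b,m,l=blobs(im,*BLUE,mn=300)
for a,c,bb in b:
    print(a,c,bb,[cast(p,c,z).round(4) for z in(.020,.022)])
E
```

```text
1.3 [0.50996446 0.35090131 0.1212912 ] [ 3.14147419e+00 -8.53112609e-04  2.71910109e+00] 0.0641039287534851 [-0.72  0.64  0.04  1.71 -0.03  0.79  0.48]
970 [320.9 205.1] [303 188  37  35] [array([0.5105, 0.3495, 0.02  ]), array([0.5099, 0.3498, 0.022 ])]
```

View pics/w1.png

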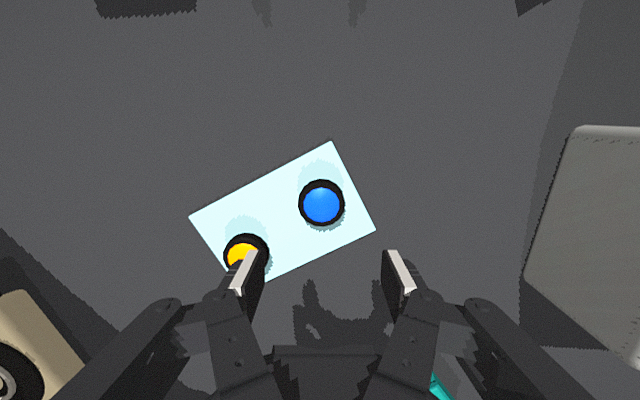

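The wrist view shows the blue lens at (321,205), which gives (0.5102, 0.3497). The amber lens is at (243,250), beside the left finger. Positive wz lowers the yaw, so I turn back by 20° and descend to just above the lens.

Call:
send_rows --increments '[[[-1,-1,10],[0,0,-7],0.5],[[-1,-1,20],[0,0,-14],0.5],[[-1,-1,35],[0,0,-20],0.5],[[-1,-1,50],[0,0,-20],0.5],[[-1,-1,65],[0,0,-20],0.5],[[-1,-1,75],[0,0,-20],0.5],[[-1,-1,75],[0,0,-20],0.5],[[-1,-1,75],[0,0,-20],0.5]]'

```text
clock: 2.15
position: [0.5114, 0.3488, 0.0464]
tool_rot: [-3.141, -0.0, 3.067]
force: [0.4, 0.9, -0.2]
grip_width: 0.0642
finger_force: 0.0
```

```bash
python3 - <<'E'
from h import *
s=observe();print(s["clock"],s["position"],s["tool_rot"],s["grip_width"])
p=camera_params("wrist");im=grab_frame("wrist");cv2.imwrite("pics/w2.png",im)
for a,c,bb in blobs(im,*BLUE,mn=300)[0]:
    X=cast(p,c,.021);print(a,c,bb,X.round(4),"tool",tool([X[0],X[1],.0085],s))
E
```

```text
2.15 [0.51135544 0.34880501 0.04635385] [-3.14141444e+00 -1.05555651e-05  3.06666772e+00] 0.06416678832504082
1838 [322.9 236.7] [298 214  51  46] [0.5093 0.3495 0.021 ] tool [ 2.1  0.5 37.9]
```

View pics/w2.png

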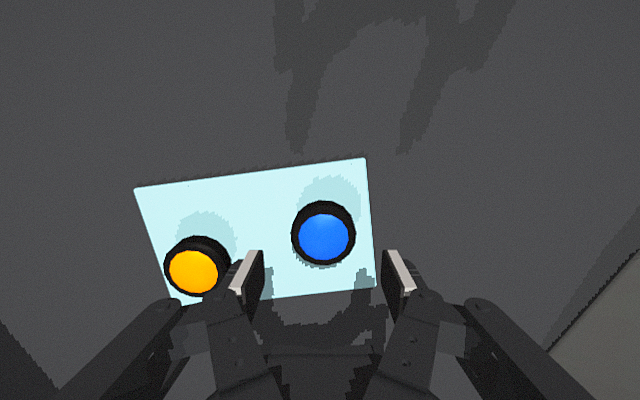

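The blue lens (323,237) sits between the fingers, and the amber lens (195,271) clears the left finger. I descend and grip.

Call:
send_rows --increments '[[[1.5,0.5,15],[0,0,0],0.5],[[1.5,0.5,27],[0,0,0],0.5],[[1.5,0.5,38],[0,0,0],0.5],[[1.5,0.5,38],[0,0,0],0.5],[[1.5,0.5,38],[0,0,0],0],[[1.5,0.5,38],[0,0,0],-0.4],[[1.5,0.5,38],[0,0,0],-0.4],[[1.5,0.5,38],[0,0,0],-0.4],[[1.5,0.5,38],[0,0,0],-0.4]]' --newtons 40

```text
clock: 3.1
position: [0.5103, 0.3494, 0.0088]
tool_rot: [3.141, 0.001, 3.067]
force: [-0.1, -0.9, 5.8]
grip_width: 0.0422
finger_force: 41.1
```

Call:
send_rows --increments '[[[0,0,-5],[0,0,0],-0.4],[[0,0,-15],[0,0,0],-0.4],[[0,0,-30],[0,0,0],-0.4],[[0,0,-50],[0,0,0],-0.4],[[0,0,-75],[0,0,0],-0.4],[[0,0,-100],[0,0,0],-0.4],[[0,0,-110],[0,0,0],-0.4],[[0,0,-110],[0,0,0],-0.4]]'

```text
clock: 3.9
position: [0.5106, 0.3497, 0.1202]
tool_rot: [3.14, 0.002, 3.067]
force: [0.6, -0.6, -1.2]
grip_width: 0.0419
finger_force: 40.6
```

```bash
python3 - <<'E'
from h import *
s=observe();print(s["clock"],s["position"],s["tool_rot"],s["grip_width"],s["finger_force"])
p=camera_params("wrist");im=grab_frame("wrist");cv2.imwrite("pics/w3.png",im[180:400,180:460].repeat(2,0).repeat(2,1))
for a,c,bb in blobs(im,*BLUE,mn=300)[0]:
    X=cast(p,c,s["position"][2]+.0125);print(a,c,bb,X.round(4),"tool",tool(X,s))
t=grab_frame("top");cv2.imwrite("pics/t2.png",t)
pt=camera_params("top")
for a,c,bb in blobs(t,*ORANGE)[0]: 
    if 320<c[0]<375 and 170<c[1]<250: print("claw",a,c,cast(pt,c,.068).round(4))
E
```

```text
3.9 [0.51061157 0.34971026 0.1202276 ] [3.13964548e+00 2.13545238e-03 3.06721891e+00] 0.0419068786778303 40.59200868476182
1341 [609.6  11.4] [580   0  60  26] [0.4028 0.4718 0.1327] tool [116.6 113.8 -12.5]
2687 [322.2 268.3] [291 241  63  55] [0.5092 0.3498 0.1327] tool [  1.3   0.  -12.5]
claw 18 [341.2 191.3] [ 0.5786 -0.0364  0.068 ]
claw 29 [353.4 225.4] [ 0.4962 -0.0639  0.068 ]
```

View pics/w3.png

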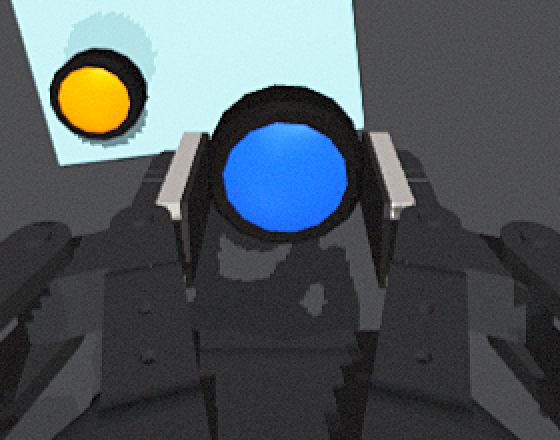

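The lens is held level at the fingertips. Next I hover short of the housing so the wrist camera can see past the lens.

Call:
send_rows --increments '[[[4,-30,-10],[0,0,0],-0.4],[[8,-75,-20],[0,0,0],-0.4],[[12,-120,-30],[0,0,0],-0.4],[[16,-165,-40],[0,0,0],-0.4],[[20,-210,-40],[0,0,0],-0.4],[[24,-255,-40],[0,0,0],-0.4],[[28,-300,-40],[0,0,0],-0.4],[[34,-345,-40],[0,0,0],-0.4],[[38,-385,-40],[0,0,0],-0.4],[[40,-404,-40],[0,0,0],-0.4]]'

```text
clock: 5.0
position: [0.4385, -0.054, 0.1574]
tool_rot: [-3.141, -0.002, 3.064]
force: [0.1, 0.5, -0.6]
grip_width: 0.0419
finger_force: 40.6
```

Call:
send_rows --increments '[[[0,0,0],[0,0,0],-0.4],[[0,0,0],[0,0,0],-0.4],[[0,0,0],[0,0,0],-0.4]]'

```text
clock: 5.3
position: [0.4401, -0.0497, 0.1579]
tool_rot: [3.141, -0.001, 3.069]
force: [0.4, -0.4, -0.5]
grip_width: 0.0414
finger_force: 40.7
```

```bash
python3 - <<'E'
from h import *
s=observe();print(s["clock"],s["position"],s["tool_rot"],s["grip_width"],s["finger_force"],s["qpos"].round(2))
p=camera_params("wrist");im=grab_frame("wrist");cv2.imwrite("pics/w4.png",im)
for a,c,bb in blobs(im,*ORANGE,mn=40)[0]: print("or",a,c,bb,[cast(p,c,z)[:2].round(4) for z in (.066,.068)])
for a,c,bb in blobs(im,*CREAM,mn=400)[0]: print("cr",a,c,bb)
E
```

```text
5.3 [ 0.44006783 -0.04974355  0.15786374] [ 3.14137258e+00 -7.87966853e-04  3.06855105e+00] 0.041391573092518355 40.65133040305227 [ 0.    0.35 -0.03  2.13  0.02  0.66  1.46]
or 194 [329.2  36.7] [323  25  13  24] [array([ 0.309 , -0.0349]), array([ 0.3095, -0.035 ])]
or 142 [336.7 125.7] [331 117  12  19] [array([ 0.3722, -0.033 ]), array([ 0.3721, -0.0331])]
or 78 [ 95.6 257.3] [ 85 253  18  12] [array([ 0.4735, -0.2635]), array([ 0.4725, -0.2616])]
or 74 [345.3 334.7] [340 324   9  21] [array([ 0.5795, -0.0362]), array([ 0.5776, -0.0363])]
cr 6192 [328.7  73.1] [271   2 129 158]
cr 735 [332.6  83.8] [308  58  50  54]
cr 592 [332.2  85.3] [319  71  27  29]
cr 1264 [297.8 223.3] [272 209  73  40]
cr 820 [292.3 323. ] [277 297  36  40]
```

View pics/w4.png

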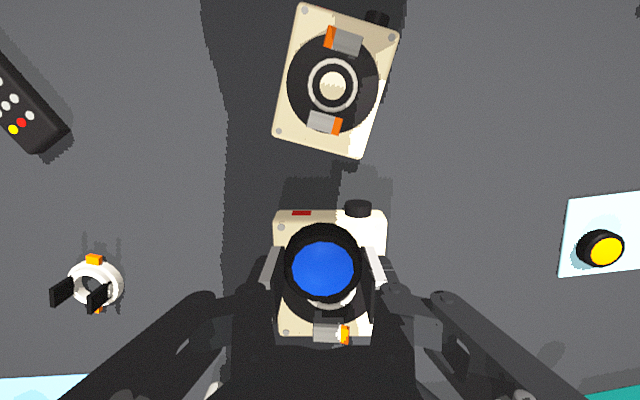

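The small housing is at (333,85). The real one (cell near 330,270) is hidden behind the lens, because image-up is −x. I back off toward +x so the cell comes into the open.

Call:
send_rows --increments '[[[-40,3,0],[0,0,0],-0.4],[[-85,6,0],[0,0,0],-0.4],[[-130,9,0],[0,0,0],-0.4],[[-165,12,0],[0,0,0],-0.4],[[-180,13,0],[0,0,0],-0.4],[[-180,13,0],[0,0,0],-0.4],[[-180,13,0],[0,0,0],-0.4],[[-180,13,0],[0,0,0],-0.4]]'

```text
clock: 6.15
position: [0.6198, -0.0506, 0.1582]
tool_rot: [-3.142, -0.001, 3.068]
force: [0.4, -0.3, 0.1]
grip_width: 0.0418
finger_force: 40.7
```

```bash
python3 - <<'E'
from h import *
s=observe();print(s["clock"],s["position"],s["tool_rot"],s["grip_width"])
p=camera_params("wrist");im=grab_frame("wrist");cv2.imwrite("pics/w5.png",im[0:220,170:490].repeat(2,0).repeat(2,1))
O=[]
for a,c,bb in blobs(im,*ORANGE,mn=40)[0]: print("or",a,c,bb,[cast(p,c,z)[:2].round(4) for z in (.066,.069)])
b,m,l=blobs(im,*CREAM,mn=400)
for a,c,bb in b: print("cr",a,c,bb)
# outer outline of housing top
m=cv2.morphologyEx(m[:220],cv2.MORPH_CLOSE,np.ones((5,5)))
c=max(cv2.findContours(m,0,2)[0],key=cv2.contourArea)
q=np.array([cast(p,x[0],.034)[:2] for x in cv2.convexHull(c)],np.float32);print("rect",cv2.minAreaRect(q*1000))
# inner wall bright circle
g=cv2.cvtColor(im,cv2.COLOR_BGR2GRAY)
C=cv2.HoughCircles(cv2.medianBlur(g[:220],3),cv2.HOUGH_GRADIENT,1,5,param1=100,param2=18,minRadius=10,maxRadius=60)
if C is not None:
  for x,y,r in C[0][:8]: print("circ",x,y,r,cast(p,(x,y),.0425)[:2].round(4),cast(p,(x,y),.038)[:2].round(4))
E
```

```text
6.15 [ 0.61983089 -0.05062703  0.15823283] [-3.14153251e+00 -5.97430161e-04  3.06791566e+00] 0.041814489904116875
or 339 [294.9  50.9] [289  36  13  31] [array([ 0.4961, -0.0618]), array([ 0.4967, -0.0615])]
or 56 [636.7  81.4] [634  65   6  27] [array([0.5364, 0.1974]), array([0.5365, 0.1943])]
or 229 [34.5 94.1] [25 87 21 15] [array([ 0.5109, -0.2666]), array([ 0.5113, -0.2638])]
or 249 [334.9 160.9] [330 150  11  24] [array([ 0.5801, -0.0371]), array([ 0.5796, -0.0372])]
or 185 [ 39.5 163.1] [ 30 157  21  13] [array([ 0.5636, -0.2833]), array([ 0.5633, -0.2803])]
or 474 [291.1 308.6] [278 297  27  27] [array([ 0.7236, -0.0894]), array([ 0.7213, -0.0888])]
cr 8739 [306.3  90.7] [246  16 142 174]
cr 837 [308.5 106.3] [284  75  65  68]
cr 900 [315.5 109.3] [300  92  32  36]
cr 874 [ 41.  131.3] [ 6 98 67 62]
cr 1313 [500.3 302.1] [458 291  86  47]
cr 1922 [340.3 323.1] [316 301  56  49]
cr 769 [525.7 329.8] [512 313  29  44]
rect ((538.6760864257812, -49.289215087890625), (117.061767578125, 146.1732177734375), 85.71751403808594)
circ 307.5 95.5 49.4 [ 0.5263 -0.0563] [ 0.526  -0.0565]
circ 299.5 105.5 43.8 [ 0.5338 -0.0639] [ 0.5337 -0.0642]
circ 315.5 112.5 31.0 [ 0.5406 -0.0506] [ 0.5406 -0.0507]
circ 40.5 128.5 28.6 [ 0.5359 -0.2946] [ 0.5358 -0.299 ]
circ 331.5 116.5 43.6 [ 0.5449 -0.0369] [ 0.545  -0.0368]
circ 26.5 139.5 40.0 [ 0.5442 -0.3108] [ 0.5443 -0.3154]
circ 303.5 101.5 47.2 [ 0.5308 -0.0602] [ 0.5306 -0.0604]
circ 35.5 127.5 27.2 [ 0.5347 -0.2987] [ 0.5346 -0.3032]
```

View pics/w5.png

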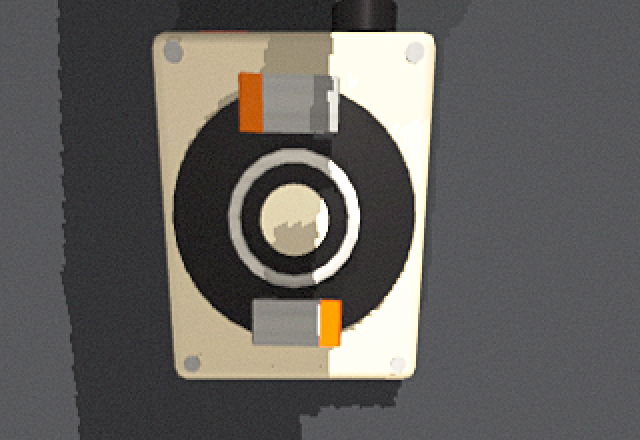

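The cell is at full-image (317,109), and the box outline and claw tips agree. The housing centre is (0.5384, −0.0494) with yaw −4.3°, which matches the tool yaw. I move above it and down to just over the wall.

Call:
send_rows --increments '[[[35,-2,0],[0,0,0],-0.4],[[65,-4,0],[0,0,0],-0.4],[[80.5,-4.5,0],[0,0,0],-0.4],[[80.5,-4.5,20],[0,0,0],-0.4],[[80.5,-4.5,45],[0,0,0],-0.4],[[80.5,-4.5,70],[0,0,0],-0.4],[[80.5,-4.5,88],[0,0,0],-0.4],[[80.5,-4.5,93],[0,0,0],-0.4],[[80.5,-4.5,93],[0,0,0],-0.4],[[80.5,-4.5,93],[0,0,0],-0.4]]'

```text
clock: 7.2
position: [0.5403, -0.0496, 0.0663]
tool_rot: [3.142, 0.001, 3.067]
force: [-0.5, -0.1, -0.1]
grip_width: 0.0419
finger_force: 40.7
```

```bash
python3 - <<'E'
from h import *
s=observe();print(s["clock"],s["position"],s["tool_rot"],s["grip_width"],s["force"])
p=camera_params("wrist");im=grab_frame("wrist");cv2.imwrite("pics/w6.png",im[180:400,180:460].repeat(2,0).repeat(2,1))
for a,c,bb in blobs(im,*BLUE,mn=1500)[0]: print("blue",c,"tool",tool(cast(p,c,s["position"][2]+.0125),s))
for a,c,bb in blobs(im,*ORANGE,mn=40)[0]: print("or",a,c,bb,[cast(p,c,z)[:2].round(4) for z in (.066,.069)])
print("goal",tool([.539,-.0494,.0428],s))
E
```

```text
7.2 [ 0.54030339 -0.04963277  0.0662904 ] [3.14157097e+00 1.13535972e-03 3.06724392e+00] 0.04188677586147805 [-0.51063957 -0.05215172 -0.07545654]
blue [321.7 268.3] tool [  1.4  -0.2 -12.5]
or 632 [292.2 182.4] [284 164  18  39] [array([ 0.495 , -0.0618]), array([ 0.4943, -0.0614])]
or 398 [347.7 314.4] [340 297  15  34] [array([ 0.5794, -0.037 ]), array([ 0.577 , -0.0371])]
goal [ 1.3  0.1 23.5]
```

View pics/w6.png

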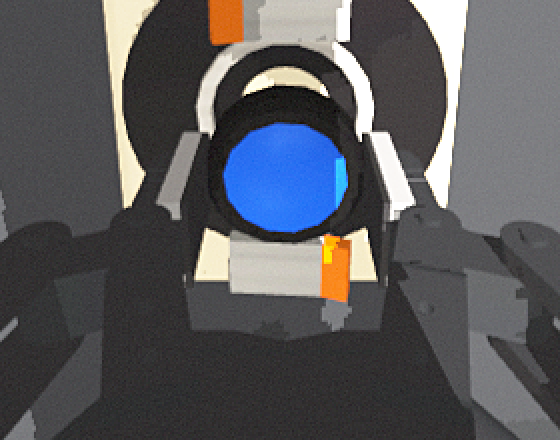

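It lines up across the jaw, with the wall visible behind the lens at crop (285,90). I correct tool x by about 1.7 mm and lower gently.

Call:
send_rows --increments '[[[1.7,0,6],[0,0,0],-0.4],[[1.7,0,12],[0,0,0],-0.4],[[1.7,0,16],[0,0,0],-0.4],[[1.7,0,18.5],[0,0,0],-0.4],[[1.7,0,20],[0,0,0],-0.4],[[1.7,0,21],[0,0,0],-0.4],[[1.7,0,22],[0,0,0],-0.4],[[1.7,0,22.5],[0,0,0],-0.4],[[1.7,0,22.5],[0,0,0],-0.4]]' --newtons 30

```text
clock: 8.15
position: [0.5383, -0.0495, 0.0428]
tool_rot: [-3.142, 0.0, 3.067]
force: [1.3, 0.2, -0.1]
grip_width: 0.0417
finger_force: 40.7
```

Call:
send_rows --increments '[[[0,0,0.5],[0,0,0],-0.4],[[0,0,1],[0,0,0],-0.4],[[0,0,1.2],[0,0,0],-0.4]]'

```text
clock: 8.45
position: [0.5384, -0.0495, 0.0426]
tool_rot: [3.142, 0.0, 3.067]
force: [-7.4, 1.3, 26.4]
grip_width: 0.0418
finger_force: 43.1
```

Contact came at the seated height. I release and rise.

Call:
send_rows --increments '[[[0,0,-1],[0,0,0],-0.4],[[0,0,-1],[0,0,0],-0.1],[[0,0,-1],[0,0,0],0.2],[[0,0,-1],[0,0,0],0.5],[[0,0,-1],[0,0,0],0.5],[[0,0,-10],[0,0,0],0.5],[[0,0,-30],[0,0,0],0.5],[[0,0,-60],[0,0,0],0.5],[[0,0,-90],[0,0,0],0.5],[[0,0,-110],[0,0,0],0.5]]'

```text
clock: 9.45
position: [0.5387, -0.0496, 0.1542]
tool_rot: [3.141, 0.002, 3.067]
force: [0.6, 0.4, -0.7]
grip_width: 0.0642
finger_force: 0.0
```

Call:
send_rows --increments '[[[-50,4,0],[0,0,0],0.5],[[-90,6.5,0],[0,0,0],0.5],[[-90,6.5,0],[0,0,0],0.5],[[-90,6.5,0],[0,0,0],0.5]]'

```text
clock: 9.85
position: [0.6284, -0.0497, 0.1516]
tool_rot: [-3.142, -0.001, 3.067]
force: [-0.3, -0.2, -0.0]
grip_width: 0.064
finger_force: 0.0
```

```bash
python3 - <<'E'
from h import *
s=observe();print(s["clock"],s["position"],s["tool_rot"],s["grip_width"],s["force"],s["qpos"].round(2))
p=camera_params("wrist");im=grab_frame("wrist");print()
for a,c,bb in blobs(im,*BLUE,mn=500)[0]: print("blue",a,c,bb,cast(p,c,.0555).round(4))
for a,c,bb in blobs(im,*ORANGE,mn=40)[0]: print("or",a,c,bb,[cast(p,c,z)[:2].round(4) for z in (.011,.067)])
cv2.imwrite("pics/w7.png",im)
E
```

```text
9.85 [ 0.62835854 -0.04965297  0.15155454] [-3.14154114e+00 -5.82673979e-04  3.06728560e+00] 0.06398354950371085 [-0.27573426 -0.2403972  -0.02490209] [-0.01  0.62 -0.02  1.66  0.01  0.87  1.47]

blue 1424 [314.2  98.4] [294  77  41  44] [ 0.5385 -0.0493  0.0555]
or 385 [291.4  35.4] [285  20  13  32] [array([ 0.4828, -0.066 ]), array([ 0.4962, -0.0616])]
or 252 [23.2 84.1] [13 77 23 15] [array([ 0.5037, -0.3185]), array([ 0.513, -0.264])]
or 280 [333.5 151.5] [328 140  12  25] [array([ 0.5871, -0.0353]), array([ 0.5798, -0.037 ])]
or 194 [ 28.9 156. ] [ 19 149  22  14] [array([ 0.5688, -0.3394]), array([ 0.5651, -0.2808])]
or 535 [288.1 305.9] [274 294  29  28] [array([ 0.7656, -0.1009]), array([ 0.7229, -0.0895])]
```

View pics/w7.png

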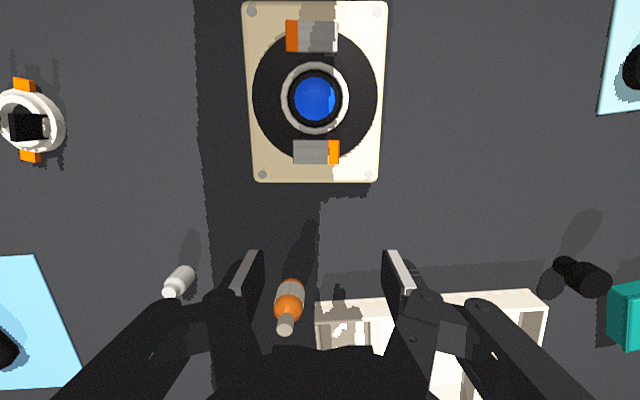

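The lens sits concentric in the wall at (314,98), world (0.5385, −0.0493), flat and released. Next is the ring, with its ears at (24,84) and (29,156), centre about (0.537, −0.331), yaw about −17.5°.

Call:
send_rows --increments '[[[10,-45,0],[0,0,2],0.5],[[20,-90,0],[0,0,4],0.5],[[30,-135,0],[0,0,6],0.5],[[42,-180,5],[0,0,8],0.5],[[55,-225,10],[0,0,10],0.5],[[65,-265,15],[0,0,13],0.5],[[70,-287,20],[0,0,13],0.5],[[70,-287,20],[0,0,13],0.5],[[70,-287,20],[0,0,13],0.5],[[70,-287,20],[0,0,13],0.5]]'

```text
clock: 10.9
position: [0.5377, -0.3293, 0.132]
tool_rot: [3.141, 0.0, 2.842]
force: [0.3, 1.2, 0.3]
grip_width: 0.0641
finger_force: 0.0
```

```bash
python3 - <<'E'
from h import *
s=observe();print(s["clock"],s["position"],s["tool_rot"],s["grip_width"],s["qpos"].round(2))
p=camera_params("wrist");im=grab_frame("wrist");cv2.imwrite("pics/w8.png",im)
e=[]
for a,c,bb in blobs(im,*ORANGE,mn=60)[0]:
    X=cast(p,c,.0105);print("or",a,c,bb,X.round(4))
    if abs(X[1]+.331)<.05 and abs(X[0]-.536)<.06:e.append(X)
e=sorted(e,key=lambda v:v[0]);m=(e[0]+e[1])/2;d=e[1]-e[0]
print("centre",m.round(4),"len",np.hypot(*d[:2]).round(4),"yaw",np.degrees(np.arctan2(d[1],d[0])).round(2),"tool yaw",np.degrees(s["tool_rot"][2]).round(2),"move",tool([m[0],m[1],.0235],s))
E
```

```text
10.9 [ 0.53766203 -0.32932579  0.13201837] [3.14098151e+00 1.78918967e-04 2.84182529e+00] 0.06413857145301417 [ 0.43  0.64  0.05  1.67 -0.04  0.83  1.76]
or 96 [566.  299.7] [558 295  21  14] [ 0.7303 -0.1064  0.0105]
or 790 [597.9 328. ] [580 314  39  30] [ 0.7809 -0.0729  0.0105]Traceback (most recent call last):
  File "<stdin>", line 8, in <module>
IndexError: list index out of range
```

View pics/w8.png

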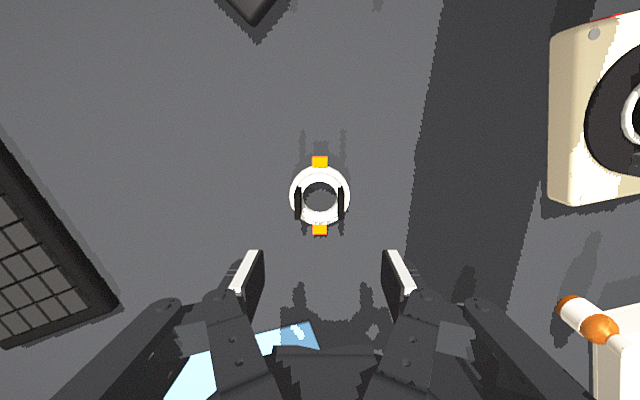

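The ring is well aligned, with ears at (320,161) and (320,230), reading as yellow under light. I recompute with a wider hue range.

```bash
python3 - <<'E'
from h import *
s=observe();im=cv2.imread("pics/w8.png");p=camera_params("wrist")
e=[cast(p,c,.0105) for a,c,bb in blobs(im,(15,150,120),(32,255,255),60)[0] if 280<c[0]<360 and c[1]<260]
m=(e[0]+e[1])/2;d=e[0]-e[1]
print(len(e),m.round(4),np.hypot(*d[:2]).round(4),np.degrees(np.arctan2(d[1],d[0])).round(2),np.degrees(s["tool_rot"][2]).round(2),tool([m[0],m[1],.0235],s))
E
```

```text
2 [ 0.5363 -0.3316  0.0105] 0.0681 162.94 162.84 [  0.8  -2.7 108.5]
```

Call:
send_rows --increments '[[[0.8,-2.7,20],[0,0,0],0.5],[[0.8,-2.7,45],[0,0,0],0.5],[[0.8,-2.7,70],[0,0,0],0.5],[[0.8,-2.7,90],[0,0,0],0.5],[[0.8,-2.7,102],[0,0,0],0.5],[[0.8,-2.7,108],[0,0,0],0.5],[[0.8,-2.7,108],[0,0,0],0],[[0.8,-2.7,108],[0,0,0],-0.5],[[0.8,-2.7,108],[0,0,0],-0.5],[[0.8,-2.7,108],[0,0,0],-0.5]]' --newtons 90

```text
clock: 11.95
position: [0.5363, -0.3333, 0.0246]
tool_rot: [-3.141, 0.001, 2.84]
force: [-0.3, 0.4, 7.8]
grip_width: 0.0421
finger_force: 91.7
```

Call:
send_rows --increments '[[[0,0,0],[0,0,0],-0.5],[[0,0,0],[0,0,0],-0.5]]'

```text
clock: 12.15
position: [0.5364, -0.3333, 0.0246]
tool_rot: [-3.141, 0.002, 2.84]
force: [-1.2, 1.6, 8.6]
grip_width: 0.0421
finger_force: 91.8
```

Call:
send_rows --increments '[[[0,0,-5],[0,0,0],-0.5],[[0,0,-15],[0,0,0],-0.5],[[0,0,-35],[0,0,0],-0.5],[[0,0,-60],[0,0,0],-0.5],[[0,0,-90],[0,0,0],-0.5],[[0,0,-120],[0,0,0],-0.5],[[0,0,-140],[0,0,0],-0.5],[[0,0,-140],[0,0,0],-0.5]]'

```text
clock: 12.95
position: [0.537, -0.3338, 0.1673]
tool_rot: [-3.141, 0.005, 2.84]
force: [0.5, -0.6, -0.8]
grip_width: 0.0419
finger_force: 91.1
```

Call:
send_rows --increments '[[[8,27,0],[0,0,7],-0.5],[[16,54,0],[0,0,14],-0.5],[[25,82,0],[0,0,21],-0.5],[[33,109,0],[0,0,28],-0.5],[[41,136,0],[0,0,35],-0.5],[[50,163,0],[0,0,42],-0.5],[[58,190,0],[0,0,49],-0.5],[[66,217,0],[0,0,56],-0.5],[[74,245,0],[0,0,63],-0.5],[[82.5,272,0],[0,0,70],-0.5]]'

```text
clock: 13.95
position: [0.5373, -0.0475, 0.1634]
tool_rot: [-3.141, -0.0, 1.614]
force: [-0.0, -1.2, -1.2]
grip_width: 0.0421
finger_force: 91.1
```

Call:
send_rows --increments '[[[0,0,0],[0,0,7],-0.5],[[0,0,0],[0,0,7],-0.5],[[0,0,0],[0,0,7],-0.5],[[0,0,0],[0,0,7],-0.5]]'

```text
clock: 14.35
position: [0.5376, -0.0495, 0.1636]
tool_rot: [-3.142, 0.0, 1.498]
force: [0.2, -0.8, -0.9]
grip_width: 0.0421
finger_force: 91.1
```

```bash
python3 - <<'E'
from h import *
s=observe();print(s["clock"],s["position"],s["tool_rot"],np.degrees(s["tool_rot"][2]),s["grip_width"],s["finger_force"],s["qpos"].round(2))
p=camera_params("wrist");im=grab_frame("wrist");cv2.imwrite("pics/w9.png",im)
zb=s["position"][2]-.0246
for a,c,bb in blobs(im,(5,150,120),(32,255,255),60)[0]: print("or",a,c,bb,"ear tool",tool(cast(p,c,zb+.0105),s),"claw",cast(p,c,.067)[:2].round(4))
print("goal",tool([.5385,-.0493,.085],s))
E
```

```text
14.35 [ 0.53756803 -0.04949593  0.16358738] [-3.14150822e+00  1.39874207e-04  1.49842711e+00] 85.85354917302884 0.042067148667537115 91.08429908752441 [-0.31  0.51  0.4   1.91 -0.27  0.78  0.17]
or 453 [322.1 192.9] [310 183  25  20] ear tool [35.2  0.2 14.1] claw [ 0.5387 -0.0374]
or 235 [369.6 188.1] [359 183  23  11] ear tool [38.  27.4 14.1] claw [ 0.5804 -0.0361]
or 133 [147.7 194.8] [139 190  19  11] ear tool [  34.2 -100.2   14.1] claw [ 0.3853 -0.0278]
or 120 [ 77.6 202. ] [ 68 198  21   9] ear tool [  29.9 -141.8   14.1] claw [ 0.3215 -0.0298]
or 709 [528.1 224.7] [512 211  37  31] ear tool [ 15.4 123.2  14.1] claw [ 0.724  -0.0812]
or 122 [273.6 220.8] [267 217  16   9] ear tool [ 18.1 -28.6  14.1] claw [ 0.4928 -0.0604]
or 303 [322.4 294.4] [312 288  22  14] ear tool [-33.2   0.4  14.1] claw [ 0.5313 -0.1418]
goal [ 0.3  0.9 78.6]
```

View pics/w9.png

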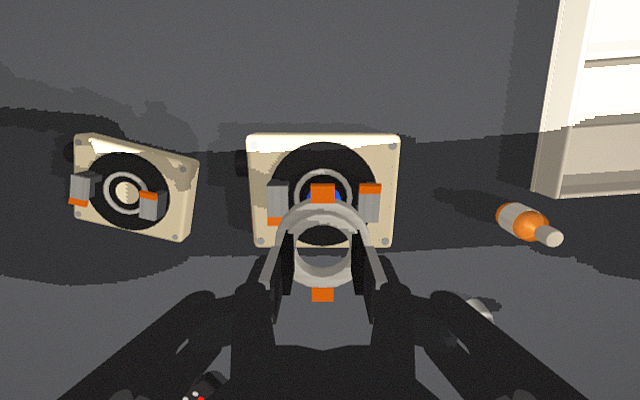

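The ring hangs level over the cell, with ears at (322,193) and (322,294) in the gaps and the claws at (370,188) and (274,221). The centre is within about 1 mm. That also used up my picture views, so from here I work from numbers only. I descend.

Call:
send_rows --increments '[[[0,0,15],[0,0,0],-0.5],[[0,0,35],[0,0,0],-0.5],[[0,0,55],[0,0,0],-0.5],[[0,0,70],[0,0,0],-0.5],[[0,0,79],[0,0,0],-0.5],[[0,0,82],[0,0,0],-0.5],[[0,0,84],[0,0,0],-0.5],[[0,0,84],[0,0,0],-0.5]]'

```text
clock: 15.2
position: [0.5379, -0.0489, 0.08]
tool_rot: [3.141, -0.0, 1.497]
force: [0.5, 0.4, -0.6]
grip_width: 0.0417
finger_force: 91.1
```

Call:
send_rows --increments '[[[0,0,1],[0,0,0],-0.5],[[0,0,2],[0,0,0],-0.5],[[0,0,3],[0,0,0],-0.5],[[0,0,3],[0,0,0],-0.5]]'

```text
clock: 15.6
position: [0.5377, -0.0488, 0.0766]
tool_rot: [-3.142, 0.0, 1.497]
force: [-0.7, 0.3, -1.1]
grip_width: 0.0418
finger_force: 91.1
```

```bash
python3 -c "
from h import *
s=observe();print(s['clock'],s['position'],s['tool_rot'],s['force'],s['moment'],s['grip_width'])"
```

```text
15.6 [ 0.53768744 -0.04875605  0.07659626] [-3.14157676e+00  2.20588465e-05  1.49659163e+00] [-0.68827396  0.27586311 -1.07648879] [-0.01627808  0.01487871  0.02682459] 0.04179930686933749
```

No contact yet, and the ring is already 2 mm into the recess depth. I continue down.

Call:
send_rows --increments '[[[0,0,1],[0,0,0],-0.5],[[0,0,2],[0,0,0],-0.5],[[0,0,2.7],[0,0,0],-0.5],[[0,0,2.7],[0,0,0],-0.5]]'

```text
clock: 16.0
position: [0.5376, -0.0488, 0.0738]
tool_rot: [-3.141, 0.0, 1.496]
force: [0.5, -0.6, -1.4]
grip_width: 0.0421
finger_force: 91.1
```

Call:
send_rows --increments '[[[0,0,0.4],[0,0,0],-0.5],[[0,0,0.8],[0,0,0],-0.5],[[0,0,0.8],[0,0,0],-0.5]]'

```text
clock: 16.3
position: [0.5377, -0.0488, 0.0735]
tool_rot: [3.141, -0.0, 1.496]
force: [-3.5, -0.5, 10.6]
grip_width: 0.0417
finger_force: 92.6
```

The ring is seated on the lens at the expected height. I now screw it clockwise.

Call:
send_rows --increments '[[[0,0,0],[0,0,7],-0.5],[[0,0,0],[0,0,14],-0.5],[[0,0,0],[0,0,21],-0.5],[[0,0,0],[0,0,28],-0.5],[[0,0,0],[0,0,35],-0.5],[[0,0,0],[0,0,42],-0.5],[[0,0,0],[0,0,49],-0.5],[[0,0,0],[0,0,56],-0.5],[[0,0,0],[0,0,63],-0.5],[[0,0,0],[0,0,70],-0.5]]' --newtons 110

```text
clock: 17.3
position: [0.5384, -0.0489, 0.0737]
tool_rot: [3.141, -0.001, 0.27]
force: [1.1, 0.0, 6.1]
grip_width: 0.0415
finger_force: 110.4
```

```bash
python3 -c "
from h import *
s=observe();print(s['clock'],s['position'],np.degrees(s['tool_rot']),s['force'],s['moment'],s['grip_width'],s['qpos'].round(2))"
```

```text
17.3 [ 0.53839964 -0.04890316  0.07367053] [ 1.79973782e+02 -8.48445957e-02  1.54599083e+01] [1.10732062 0.02262949 6.1019864 ] [-0.07071625  0.02234819  0.02290013] 0.04148879967287092 [-0.47  0.73  0.65  1.97 -0.7   0.68 -0.67]
```

Call:
send_rows --increments '[[[0,0,0],[0,0,3],-0.5],[[0,0,0],[0,0,6],-0.5],[[0,0,0],[0,0,9],-0.5],[[0,0,0],[0,0,12],-0.5],[[0,0,0],[0,0,15],-0.5],[[0,0,0],[0,0,17],-0.5],[[0,0,0],[0,0,19],-0.5],[[0,0,0],[0,0,19],-0.5]]'

```text
clock: 18.1
position: [0.5384, -0.049, 0.0736]
tool_rot: [3.141, -0.001, -0.058]
force: [-0.0, -0.2, 7.8]
grip_width: 0.0419
finger_force: 110.6
```

```bash
python3 -c "
from h import *
s=observe();print(s['clock'],s['position'],np.degrees(s['tool_rot']),s['force'],s['moment'],s['grip_width'],s['qpos'].round(2))"
```

```text
18.1 [ 0.53838781 -0.04899116  0.07360669] [ 1.79979288e+02 -8.08584071e-02 -3.30081475e+00] [-0.04942817 -0.21080478  7.75386426] [-0.17016375 -0.07277981  0.22524632] 0.04190598000894481 [-0.52  0.77  0.73  1.97 -0.79  0.71 -0.92]
```

The moment is still low (0.2 N m), so I keep turning until it hits the stop.

Call:
send_rows --increments '[[[0,0,0],[0,0,1.5],-0.5],[[0,0,0],[0,0,3],-0.5],[[0,0,0],[0,0,4.5],-0.5],[[0,0,0],[0,0,6],-0.5],[[0,0,0],[0,0,6],-0.5]]' --newtons 120

```text
clock: 18.6
position: [0.5383, -0.0494, 0.0736]
tool_rot: [3.14, -0.001, -0.157]
force: [-0.6, -5.2, 10.0]
grip_width: 0.0413
finger_force: 122.1
```

```bash
python3 -c "
from h import *
s=observe();print(s['clock'],s['position'],np.degrees(s['tool_rot']),s['force'],s['moment'],s['grip_width'],s['qpos'].round(2))"
```

```text
18.6 [ 0.53831647 -0.04940066  0.07361622] [ 1.79891509e+02 -6.36240064e-02 -9.00944184e+00] [-0.57762226 -5.24327424  9.98238459] [-1.33047537  0.28187727  4.01765693] 0.04126973327471546 [-0.53  0.78  0.76  1.97 -0.81  0.73 -1.  ]
```

Moment is 4 N m, so it is hard against the stop. I open and retreat straight up, then check with the cameras.

Call:
send_rows --increments '[[[0,0,0],[0,0,-1],-0.4],[[0,0,0],[0,0,-1],-0.1],[[0,0,0],[0,0,-1],0.2],[[0,0,0],[0,0,-1],0.5],[[0,0,0],[0,0,-1],0.5],[[0,0,-5],[0,0,-1],0.5],[[0,0,-20],[0,0,-1],0.5],[[0,0,-50],[0,0,-1],0.5],[[0,0,-90],[0,0,-1],0.5],[[0,0,-100],[0,0,-1],0.5]]'

```text
clock: 19.6
position: [0.5389, -0.0494, 0.1773]
tool_rot: [-3.141, -0.004, -0.145]
force: [0.2, 0.4, -0.9]
grip_width: 0.064
finger_force: 0.0
```

Call:
send_rows --increments '[[[0,0,0],[0,0,0],0.5],[[0,0,0],[0,0,0],0.5],[[0,0,0],[0,0,0],0.5]]'

```text
clock: 19.9
position: [0.5373, -0.0486, 0.1724]
tool_rot: [3.141, 0.001, -0.144]
force: [-0.3, -0.2, -0.9]
grip_width: 0.0639
finger_force: 0.0
```

```bash
python3 - <<'E'
from h import *
s=observe();print(s["clock"],s["position"],np.degrees(s["tool_rot"]),s["grip_width"],s["force"])
p=camera_params("wrist");im=grab_frame("wrist");cv2.imwrite("pics/w10.png",im)
for a,c,bb in blobs(im,(5,150,120),(32,255,255),30)[0]:
    X=cast(p,c,.059)
    if abs(X[0]-.538)<.1 and abs(X[1]+.05)<.1: print("or",a,c,bb,"z.059",X[:2].round(4),"z.067",cast(p,c,.067)[:2].round(4))
# black tabs: dark blobs near ring top
tp=proj(p,[.5385,-.0493,.091]);print("ring axis top px",tp, "collar", proj(p,[.5385,-.0493,.066]))
g=cv2.cvtColor(im,cv2.COLOR_BGR2GRAY)
x,y=tp.astype(int);w=g[y-60:y+70,x-60:x+60]
n,l,st,ce=cv2.connectedComponentsWithStats((w<35).astype(np.uint8))
for i in range(1,n):
    if st[i,4]>60:
        r=cv2.minAreaRect(np.argwhere(l==i)[:,::-1].astype(np.float32));print("dark",st[i],ce[i]+[x-60,y-60],r)
m=(g>170).astype(np.uint8)[y-60:y+70,x-60:x+60];print("bright px",m.sum())
E
```

```text
19.9 [ 0.5372813  -0.0486373   0.17244467] [ 1.79991722e+02  6.49299455e-02 -8.25640641e+00] 0.06385530281686476 [-0.33642186 -0.182629   -0.94347161]
or 227 [302.3 157.7] [297 146  12  24] z.059 [ 0.5803 -0.0365] z.067 [ 0.5814 -0.0372]
or 59 [323.9 228.5] [317 227  15   4] z.059 [ 0.5088 -0.0459] z.067 [ 0.5122 -0.0464]
or 175 [342.  239.8] [337 230  10  21] z.059 [ 0.4942 -0.062 ] z.067 [ 0.498  -0.0619]
ring axis top px [323.05778424 210.49858731] collar [322.97984118 201.60851948]
dark [ 11  38  36  51 467] [297.58672377 215.35117773] ((36.599998474121094, 65.69999694824219), (45.09407424926758, 34.84829330444336), 55.304847717285156)
dark [ 38 107  14   9  67] [308.25373134 259.88059701] ((44.5, 111.0), (8.0, 13.0), 90.0)
bright px 5455
```

The −x ear shows under its lip at (324,228), at 173.5° from the cell axis against 175.7° for the housing, so it is about 2° off. The arm is clear, so I hand in.

```bash
python3 -c "
from workcell import *
print(job_done())"
```

```text
the job is handed in; nothing more can be done
None
```

The blue lens is seated and released in the cell, and the ring is screwed to its stop (about 4 N m, ears about 2° off the housing's x axis); it was handed in at about 20 s with no verdict returned, its press on the lens was not measured, and I viewed 12 pictures instead of the allowed 10.

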